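# Refit a warming plate's control knob and tug-test it

### The job

One control knob of the portable warming plate has been pulled off for cleaning and stands on the worktop: push it straight down onto the bare spindle until it snaps fully home, with no more than 25 N. Then, still holding it, tug it straight up with a steady pull of about 10 N (never more than 15 N) for a good second, to confirm that the catch holds it. Ease off and let go, leaving the knob fully home and the things standing around undisturbed.

Things in the scene. Friction and masses are not known exactly. Their poses are not given: they have to be found in the camera images.
- knob_center (a point): centre, half-way up, of the loose black control knob, standing upright on the worktop. 38 mm tall: 19 mm from this point to its underside and to its top. The lowest 8 mm is a flange 51 mm across; above it a straight round grip 40 mm across, to be taken from above. z is its axis, up; a white pointer line on top lies toward its -x. It fits at any yaw. About 60 g
- knob: the same loose knob; origin at the centre of its underside, z up. A blind round bore on the axis opens in the underside: 31 mm deep, 30 mm wide, narrowed to 20 mm by a bead 3 to 8 mm above the underside. The bead snaps over the catch
- spindle_top (a point): centre of the top of the bare steel spindle, which points straight up from the warming plate's deck. 37 mm high above the deck, 17 mm across, tapered to 11 mm over its uppermost 7 mm; it passes the knob's bead with 1.5 mm to spare all round. Knob fully home: the spindle's top meets the end of the bore, the knob's underside is 31 mm and its centre 12 mm below this point
- catch: the bare spindle's spring catch; origin on the axis at deck level, 37 mm below the spindle's top, z up. Two brass noses, 13 to 19 mm below the top, stick out 4.5 mm either side; they spring inward and slope on top, so a push of 5 to 15 N drives the bead over them with a snap. Knob fully home: its underside is 6 mm above this origin, and the worn catch leaves 0.5 to 6 mm of play, never the same, before a pull is felt
- post: the bare spindle's steel post; same origin as the catch. Post and catch each float on a stiff axial spring: they give up to 5 mm down under a push and up to 6 mm up under a pull, and spring back
- warmer: portable warming plate, grey, fixed: 220 mm deep (x) by 240 mm wide (y), deck 60 mm above the worktop, with a round black plate (to 71 mm high, 160 mm across) toward its back. Origin at the centre of its underside, x to its back. The bare spindle is at x -74, y +62 mm in its frame; an identical knob, already fitted, is at x -74, y -62 mm and reaches 104 mm above the worktop: leave that one alone
- mug_stripe: white spotted mug, 82x114x91 mm, bystander, origin at its underside
- egg_timer: red and white egg timer, 59 mm across, 52 mm high, bystander, origin at its underside
- spice_jar_1: spice jar with a red cap, 45 mm across, 106 mm high, bystander, origin at its underside
- jar_honey: honey jar with a grey lid, 71 mm across, 110 mm high, bystander, origin at its underside
- lemon_a: lemon, 71x53x51 mm, bystander, origin at its underside
- tin_tuna: flat green and gold tin, 86 mm across, 40 mm high, bystander, origin at its underside
Mind the look-alikes: they are no part of the job. Of the things that look like the knob, take the one that is farthest to the robot's right at the start.

How it is judged:
By the outcome, as a careful person would: the job done as asked, in the order asked, and still so for the second after the job is handed in, with the robot touching nothing.
It also fails if it takes over 69 s, if anything falls off the work surface, if the arm or the gripper's body presses on something with over 40 N, if the wrist force passes 120 N, or if a joint passes its speed limit or range.

### The arm

A 6-joint arm with a two-finger parallel gripper is mounted at the origin on a cart in front of the work surface, level with it; the furniture and walls round the work are solid. World frame = base frame: x ahead of the robot, y to its left, z up, the work surface at z = 0. Lengths are in m, angles in rad, forces in N, time in s.
With the tool pointing down it reaches from about 0.35 to 0.925 m from the base axis. Payload 6.4 kg.
Tool frame: the origin (TCP) lies between the finger pads; the fingertips stand 8 mm ahead of it and the grasp point (between the pads) lies 11 mm behind it; z points along the fingers, y is the direction in which the jaws open and shut (so a half turn about z gives the same grasp; the last joint's range is limited). The gripper opens to 85 mm and grips with 20 to 120 N. Pads are 22 mm wide; open, the fingers measure 114 mm over their backs; the gripper's body (76 mm by 85 mm) begins 54 mm behind the grasp point. The pads swing forward as they close: fully open they stand 13 mm farther back than shut.
Start: joints at [-1.452, 0.245, 1.558, -0, 1.339, -0.174], TCP at [0.188, -0.622, 0.239] pointing down, gripper open.
Joint ranges: [-3.13, 3.13], [-1.02, 2.26], [0.13, 2.54], [-0.95, 4.09], [0.21, 2.88], [-2.74, 2.74]. Speed limits (rad/s): [2.57, 2.57, 3.14, 3.14, 3.14, 3.14].

### API

Orientations are given as [roll, pitch, yaw] about the fixed x, y, z axes, in that order (R = Rz(yaw) Ry(pitch) Rx(roll)).
In Python, from workcell import telemetry, camera, ticket gives the robot as it stands.
- The arm moves only by the shell command python3 -m creep 'ROWS' [FORCE]. ROWS is text: rows parted by semicolons, each of 7 numbers parted by spaces: the finger opening in m, from 0 to 0.0854, then the shift along the tool's x, y, z in m, then the turn, a rotation vector about the tool's x, y, z in rad. In form: jaw tx ty tz wx wy wz; .... A call has 1 to 8 rows; each row is the pose to reach, as a shift and turn from the pose commanded when the call began, along the tool's axes at that moment; what a row does not reach only later rows make up. A row lasts 1/8 s, in which the tool goes at most 62.5 mm and 10.7 degrees, less where a joint would pass 70% of its speed; a pose out of reach is approached as far as the arm can. A call with a gripper value outside its range is refused whole. The fingers move at their own pace and stop on an object; FORCE is the grip in N (left out, the last holds). Time passes only in rows, so rows that repeat a pose let the fingers close. It gives the time, the measured TCP pose, the force and the opening at its end, in the units of the state.
- telemetry.observe(): the state, without advancing time (a new reading comes with each control period).
- camera(name): name is "scene" or "top"; returns a dict with "frame" (420x560x3 uint8, red, green, blue), "range_z" (420x560 float32, m along the optical axis (not along the pixel's ray), 0 where there is no reading), "camera_matrix" (3x3 intrinsics, pixels), "view" (4x4, takes a point from world to camera coordinates). Camera axes: x right, y down, z forward; pixel columns grow to the right and rows downward; lengths in m; the calibration is good to about 2 mm. A picture is of the moment at which its call begins.
- ticket.close_job(): hands the job in, once; it reports no verdict.
The state is a dict: "t": time; "joints": joint angles; "joint_velocities": joint speeds; "effort": joint torques, N m; "tool_pos": TCP position; "ee_rot": TCP orientation; "contact_force": force on the tool from outside, world axes, zero at the start; "wrist_torque": the same for the moment, N m; "finger_gap": finger opening in m.
Only numpy, scipy, OpenCV 4.12 (cv2) and the standard library are available. Lean on these libraries where they do the work, as an engineer would, in place of code of your own. Each camera call takes 0.05 s, during which the arm holds its last target.

## Working session

There is one attempt and no reset: what is moved stays moved. The work goes in short steps, Python scripts to look and compute and a shell command to move; the robot and the scene stay as the last step left them, time stands still between calls to the robot, and variables do not carry over. Pictures are saved under pics/ and viewed, and the job is handed in when it is done.

```bash
mkdir -p pics; python3 - <<'E'
from workcell import telemetry,camera
import cv2,numpy as np
print(telemetry.observe())
for n in("scene","top"):
    c=camera(n); cv2.imwrite(f"pics/{n}0.png",c["frame"][:,:,::-1]); np.savez(f"{n}0.npz",**c)
    print(c["camera_matrix"],c["view"])
E
```

```text
{'t': 0.0, 'joints': array([-1.45209575e+00,  2.45816095e-01,  1.55903110e+00,  8.75999451e-06,
        1.33867852e+00, -1.74073702e-01]), 'joint_velocities': array([-1.52718116e-03, -1.33459134e-03,  5.90496901e-04, -9.24591224e-04,
       -1.51497997e-04,  5.66208295e-06]), 'effort': array([-1.37286133e-03, -4.29512751e+01, -3.26123929e+01, -2.04295793e-04,
        5.38109016e-03, -1.13168005e-05]), 'tool_pos': array([ 0.18755487, -0.62178473,  0.23816982]), 'ee_rot': array([-3.13969028e+00, -3.43191376e-04,  2.92771933e-01]), 'contact_force': array([-0.18026384, -0.46825747,  0.11475616]), 'wrist_torque': array([ 0.017204  ,  0.01045712, -0.04625624]), 'finger_gap': 0.08547765045044703}
[[385.65700064   0.         282.28017912]
 [  0.         385.65700064 208.39131563]
 [  0.           0.           1.        ]] [[-0.89469885 -0.44656919 -0.00948283  0.51890423]
 [-0.28528215  0.5876394  -0.75716182  0.23816685]
 [ 0.34369763 -0.67472653 -0.65315852  1.06655239]
 [ 0.          0.          0.          1.        ]]
[[431.99200962   0.         279.06146598]
 [  0.         431.99200962 212.51213866]
 [  0.           0.           1.        ]] [[-0.01254457 -0.99991272  0.00414523  0.04034997]
 [-0.98486758  0.01163898 -0.17291725  0.57391961]
 [ 0.17285392 -0.00625168 -0.98492763  1.08969272]
 [ 0.          0.          0.          1.        ]]
```

View pics/scene0.png

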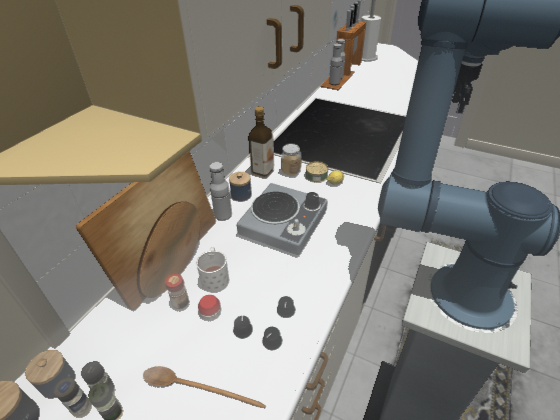

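View pics/top0.png

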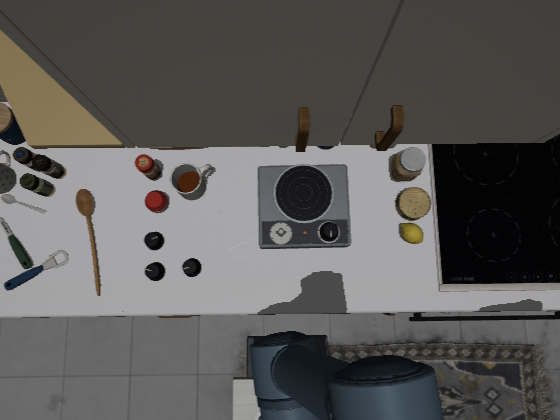

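The top view (image right = robot's right) shows three loose knobs at about (154,240), (155,271) and (192,267). The one farthest right is at (192,267). The bare spindle is at about (281,232), and the fitted knob is at (328,232).

```bash
cat > h.py <<'E'
import numpy as np,cv2
def load(n): return dict(np.load(n+".npz"))
def world(c,u,v,z=None):
    K=c["camera_matrix"];V=c["view"];R=V[:3,:3];t=V[:3,3]
    d=R.T@np.linalg.solve(K,[u,v,1.]);o=-R.T@t
    if z is None: s=c["range_z"][int(round(v)),int(round(u))]
    else: s=(z-o[2])/d[2]
    return o+s*d
def cloud(c):
    K=c["camera_matrix"];V=c["view"];h,w=c["range_z"].shape
    u,v=np.meshgrid(np.arange(w),np.arange(h))
    r=np.stack([(u-K[0,2])/K[0,0],(v-K[1,2])/K[1,1],np.ones_like(u)],-1)*c["range_z"][...,None]
    return (r-V[:3,3])@V[:3,:3]
def crop(n,u0,v0,u1,v1,s,out):
    c=load(n); cv2.imwrite(out,cv2.resize(c["frame"][v0:v1,u0:u1,::-1],None,fx=s,fy=s,interpolation=cv2.INTER_CUBIC))
E
python3 - <<'E'
from h import *
np.set_printoptions(precision=4,suppress=True)
crop("top0",130,220,220,290,8,"pics/a.png");crop("top0",250,155,360,255,6,"pics/b.png");crop("scene0",230,180,340,250,7,"pics/c.png");crop("scene0",220,280,320,360,7,"pics/d.png")
c=load("top0");P=cloud(c)
for (u,v) in((192,267),(154,240),(155,271),(281,232),(328,232)):
    print(u,v,world(c,u,v))
for n in("top0","scene0"):
    P=cloud(load(n)).reshape(-1,3)
    for x,y in ((world(c,192,267)),(world(c,281,232)),(world(c,328,232))) and [world(c,192,267)[:2],world(c,281,232)[:2],world(c,328,232)[:2]]:
        q=P[np.hypot(P[:,0]-x,P[:,1]-y)<.035]
        print(n,x,y,len(q),"z max",q[:,2].max())
        for lo,hi in((.012,.03),(.03,.045),(.064,.08),(.08,.09),(.09,.1),(.1,.11)):
            s=q[(q[:,2]>lo)&(q[:,2]<hi)]
            if len(s)>2:print(lo,hi,len(s),s.mean(0),s.min(0),s.max(0))
E
```

```text
192 267 [0.4348 0.2612 0.0418]
154 240 [0.507  0.3637 0.0372]
155 271 [0.4258 0.3577 0.0388]
281 232 [0.5166 0.0294 0.0961]
328 232 [ 0.5138 -0.0873  0.1067]
top0 0.43478685788208793 0.26122569359758163 534 z max 0.046064369169529364
0.012 0.03 22 [0.4341 0.2543 0.0192] [0.4126 0.2476 0.012 ] [0.4547 0.2743 0.0287]
0.03 0.045 194 [0.4362 0.2667 0.039 ] [0.4169 0.2478 0.0301] [0.4561 0.2863 0.0447]
top0 0.5165536649390707 0.02940592307466476 585 z max 0.10192838785950274
0.012 0.03 7 [0.483  0.0266 0.024 ] [0.4827 0.0185 0.0193] [0.4833 0.0346 0.0262]
0.064 0.08 75 [0.5178 0.0304 0.0657] [ 0.492  -0.0019  0.064 ] [0.5444 0.0628 0.0795]
0.08 0.09 12 [0.5167 0.0272 0.0849] [0.5107 0.0166 0.0811] [0.5249 0.0394 0.0899]
0.09 0.1 30 [0.5179 0.0294 0.0955] [0.5116 0.0218 0.0903] [0.5246 0.0369 0.1   ]
0.1 0.11 3 [0.5185 0.0319 0.1007] [0.5161 0.0319 0.1001] [0.5211 0.0319 0.1019]
top0 0.5137833950336832 -0.08732772134983453 603 z max 0.10985746959544497
0.012 0.03 8 [ 0.484  -0.0941  0.0256] [ 0.4838 -0.1041  0.0229] [ 0.4843 -0.0821  0.0293]
0.03 0.045 5 [ 0.4837 -0.0771  0.031 ] [ 0.4835 
[... 897 characters left out ...]
 0.1 20 [0.5154 0.0332 0.0951] [0.509  0.0258 0.0916] [0.5235 0.0393 0.099 ]
scene0 0.5137833950336832 -0.08732772134983453 381 z max 0.10763751864075126
0.012 0.03 10 [ 0.4824 -0.0882  0.0246] [ 0.4811 -0.102   0.0171] [ 0.4837 -0.0735  0.0297]
0.03 0.045 11 [ 0.4821 -0.0843  0.0381] [ 0.4808 -0.0993  0.0302] [ 0.4828 -0.0731  0.0448]
0.064 0.08 68 [ 0.5112 -0.079   0.0733] [ 0.4896 -0.1076  0.0642] [ 0.5408 -0.0667  0.0799]
0.08 0.09 30 [ 0.5131 -0.0793  0.0856] [ 0.4974 -0.0976  0.0804] [ 0.5346 -0.0701  0.0899]
0.09 0.1 34 [ 0.5131 -0.0805  0.0953] [ 0.4977 -0.0988  0.0904] [ 0.5364 -0.0723  0.1   ]
0.1 0.11 76 [ 0.5163 -0.0905  0.1038] [ 0.4988 -0.1118  0.1003] [ 0.5343 -0.0747  0.1076]
```

View pics/a.png

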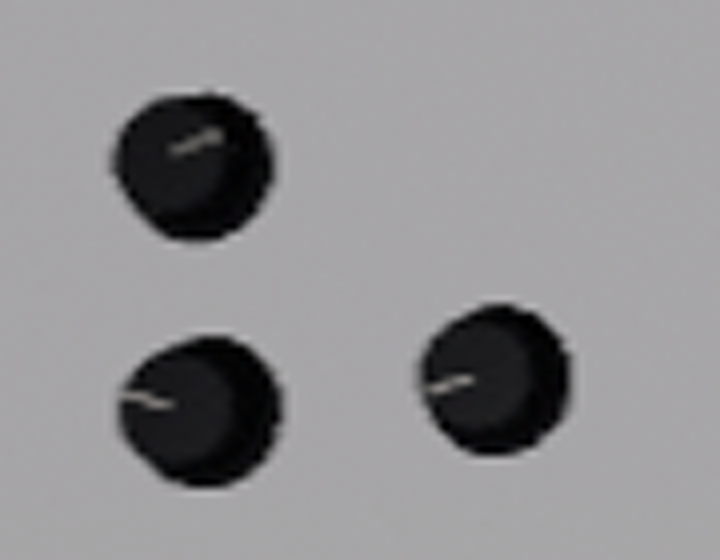

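View pics/b.png

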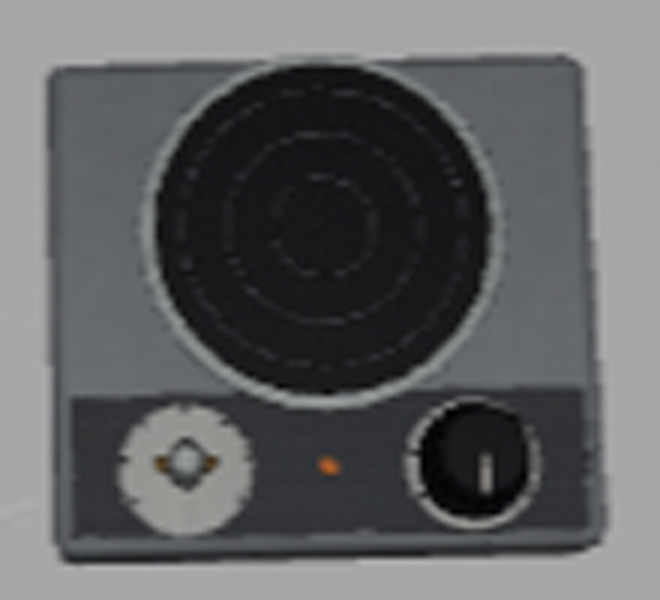

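View pics/c.png

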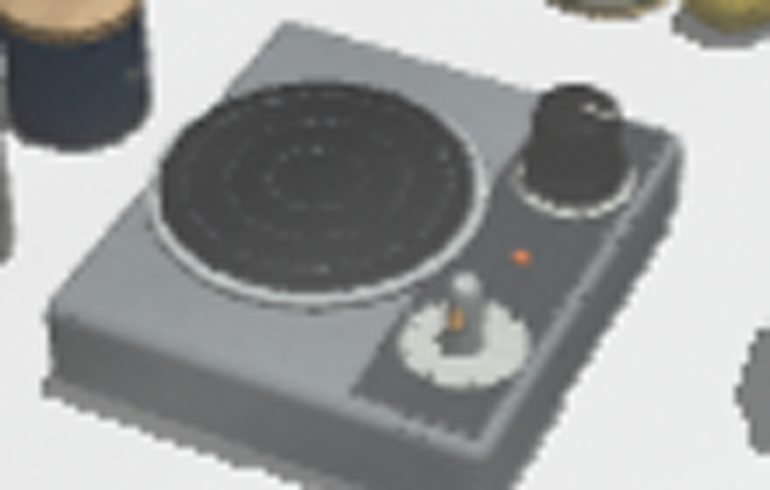

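View pics/d.png

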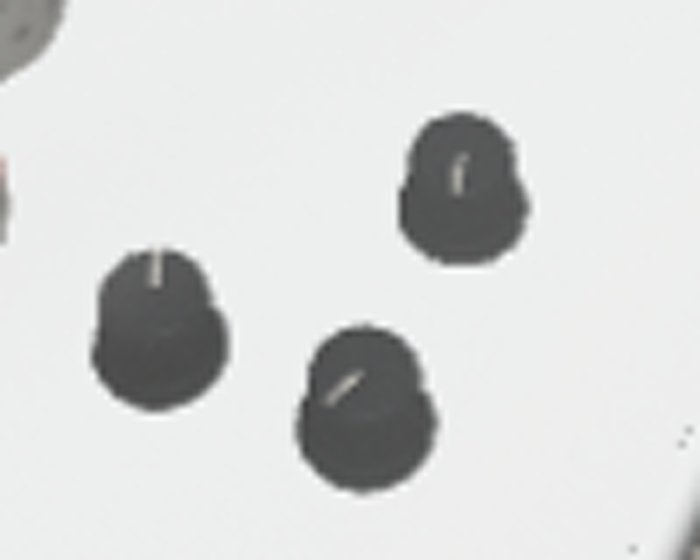

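```bash
cat > fit.py <<'E'
from h import *
from scipy.optimize import minimize
np.set_printoptions(precision=4,suppress=True)
S=4
def proj(c,p):
    q=p@c["view"][:3,:3].T+c["view"][:3,3]; q=q@c["camera_matrix"].T; return q[:,:2]/q[:,2:]
def cyl(x,y,z0,z1,r0,r1=None):
    r1=r0 if r1 is None else r1
    a=np.linspace(0,2*np.pi,40,endpoint=False)
    return np.vstack([np.c_[x+r*np.cos(a),y+r*np.sin(a),0*a+z] for r,z in((r0,z0),(r1,z1))])
def render(c,parts,box):
    u0,v0,u1,v1=box; m=np.zeros(((v1-v0)*S,(u1-u0)*S),np.uint8)
    for p in parts:
        q=(proj(c,p)-[u0,v0]+.5)*S-.5
        h=cv2.convexHull(q.astype(np.float32))
        cv2.fillConvexPoly(m,np.round(h*16).astype(np.int32),1,shift=4)
    return m
def up(c,box): 
    u0,v0,u1,v1=box
    return cv2.resize(c["frame"][v0:v1,u0:u1].astype(np.float32),None,fx=S,fy=S,interpolation=cv2.INTER_LINEAR)
def fit(c,mask,model,box,p0):
    f=lambda p:float(np.mean(render(c,model(*p),box)!=mask))
    best=None
    r=minimize(f,p0,method="Nelder-Mead",options=dict(initial_simplex=np.array([p0,[p0[0]+.006,p0[1]],[p0[0],p0[1]+.006]])))
    r=minimize(f,r.x,method="Nelder-Mead",options=dict(initial_simplex=np.array([r.x,[r.x[0]+.003,r.x[1]],[r.x[0],r.x[1]-.003]])))
    return r.x,r.fun
knob=lambda zb:(lambda x,y:[cyl(x,y,zb,zb+.008,.0255),cyl(x,y,zb+.008,zb+.038,.02)])
E
python3 - <<'E'
from fit import *
for n,box in(("top0",(180,252,206,284)),("scene0",(272,290,302,324))):
    c=load(n); I=up(c,box).mean(2); bg=np.median(I); fg=np.percentile(I,8); print(bg,fg)
    m=(I<(bg+fg)/2).astype(np.uint8); 
    print(n,fit(c,m,knob(0),box,np.array([.437,.267])))
# deck: height check, warmer edges
for n in("top0","scene0"):
    c=load(n);P=cloud(c).reshape(-1,3)
    q=P[(abs(P[:,2]-.06)<.006)&(abs(P[:,0]-.57)<.17)&(abs(P[:,1]+.03)<.17)]
    print(n,len(q),q[:,2].mean(),cv2.minAreaRect((q[:,:2]*1000).astype(np.float32)))
    q=P[(abs(P[:,2])<.006)&(abs(P[:,0]-.45)<.07)&(abs(P[:,1]-.3)<.1)];print("table z",np.median(q[:,2]))
c=load("scene0")
I=cv2.resize(c["frame"][215:250,280:315,::-1],None,fx=16,fy=16,interpolation=cv2.INTER_CUBIC);cv2.imwrite("pics/e.png",I)
c=load("top0")
I=cv2.resize(c["frame"][215:250,263:298,::-1],None,fx=16,fy=16,interpolation=cv2.INTER_CUBIC);cv2.imwrite("pics/f.png",I)
E
```

```text
165.92188 12.49625
top0 (array([0.4363, 0.2687]), np.float64(0.04033954326923077))
237.53645 84.34375
scene0 (array([0.4364, 0.2678]), np.float64(0.03676470588235294))
top0 4260 0.06109491380355849 ((592.9218139648438, -31.803985595703125), (219.8738250732422, 239.04617309570312), 0.6801790595054626)
table z 0.0011891141100334622
scene0 1935 0.06008128741402157 ((590.6416015625, -29.29515838623047), (219.22508239746094, 241.95689392089844), 0.4281894564628601)
table z 0.00012823104600312682
```

View pics/e.png

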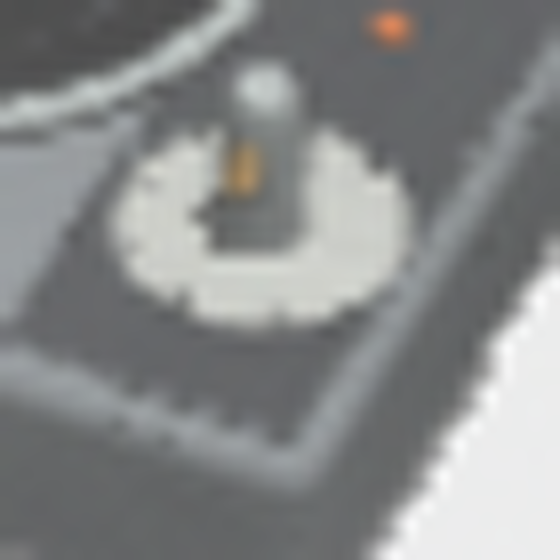

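View pics/f.png

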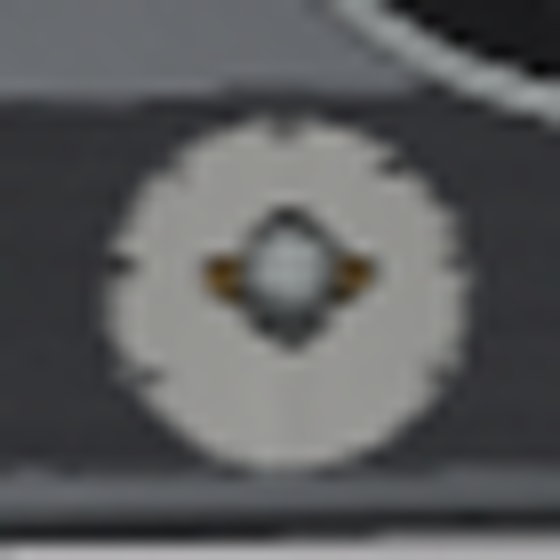

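The top crop shows the spindle top at (287,268), with the brass noses along y. In the scene crop the top face is at about (265,89). I'll convert these and cross-check them with the washer centres and the deck outline.

```bash
python3 - <<'E'
from fit import *
t=load("top0");s=load("scene0")
px=lambda o,x,k=16:o+(x+.5)/k-.5
print("top", world(t,px(263,287),px(215,268),.097),"washer",world(t,px(263,287),px(215,292),.0605))
print("scene",world(s,px(280,265),px(215,89),.097),"washer",world(s,px(280,262),px(215,228),.0605))
# spindle silhouette in top: predicted outlines overlay
for n,c,b in(("f",t,(263,215,298,250)),("e",s,(280,215,315,250))):
    for tag,(x,y) in(("A",(.5177,.0305)),):
        I=cv2.resize(c["frame"][b[1]:b[3],b[0]:b[2],::-1],None,fx=16,fy=16,interpolation=cv2.INTER_CUBIC)
        for z,r in((.097,.0055),(.09,.0085),(.0605,.0085),(.0605,.0285)):
            a=cyl(x,y,z,z,r)[:40]; q=(proj(c,a)-b[:2]+.5)*16-.5
            cv2.polylines(I,[np.round(q).astype(np.int32)],True,(0,0,255),1)
        cv2.imwrite(f"pics/{n}{tag}.png",I)
# deck edges in both
for n,c in(("top",t),("scene",s)):
    P=cloud(c).reshape(-1,3);q=P[(abs(P[:,2]-.06)<.006)&(abs(P[:,0]-.57)<.17)&(abs(P[:,1]+.03)<.17)][:,:2]
    r=cv2.minAreaRect((q*1000).astype(np.float32)); print(r, "corners",cv2.boxPoints(r))
    for th in np.radians([-1,-.5,0,.5,1]):
        print(np.degrees(th), np.array(r[0])+[-74*np.cos(th)-62*np.sin(th),-74*np.sin(th)+62*np.cos(th)])
E
```

```text
top [0.5183 0.0307 0.097 ] washer [0.5191 0.0304 0.0605]
scene [0.5172 0.0307 0.097 ] washer [0.5174 0.0304 0.0605]
((592.9218139648438, -31.803985595703125), (219.8738250732422, 239.04617309570312), 0.6801790595054626) corners [[ 481.5738   86.4056]
 [ 484.4115 -152.6237]
 [ 704.2699 -150.0136]
 [ 701.4321   89.0157]]
-1.0 [520.0151  31.478 ]
-0.5 [519.4657  30.8394]
0.0 [518.9218  30.196 ]
0.5 [518.3836  29.5479]
1.0 [517.851   28.8951]
((590.6416015625, -29.29515838623047), (219.22508239746094, 241.95689392089844), 0.4281894564628601) corners [[ 480.128    90.8607]
 [ 481.9362 -151.0894]
 [ 701.1552 -149.4511]
 [ 699.3469   92.4991]]
-1.0 [517.7349  33.9869]
-0.5 [517.1855  33.3482]
0.0 [516.6416  32.7048]
0.5 [516.1034  32.0567]
1.0 [515.5708  31.4039]
```

View pics/fA.png

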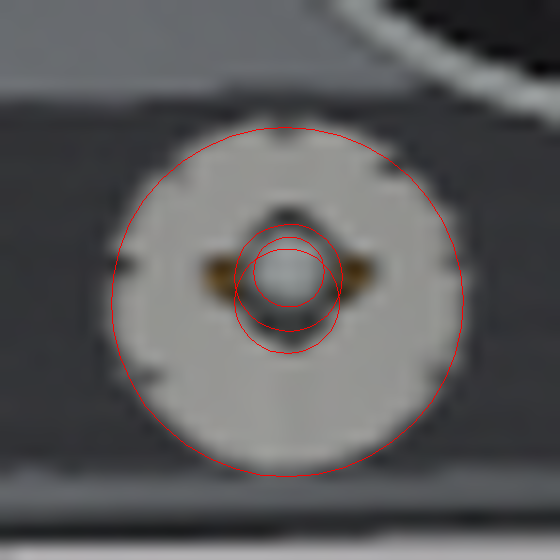

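View pics/eA.png

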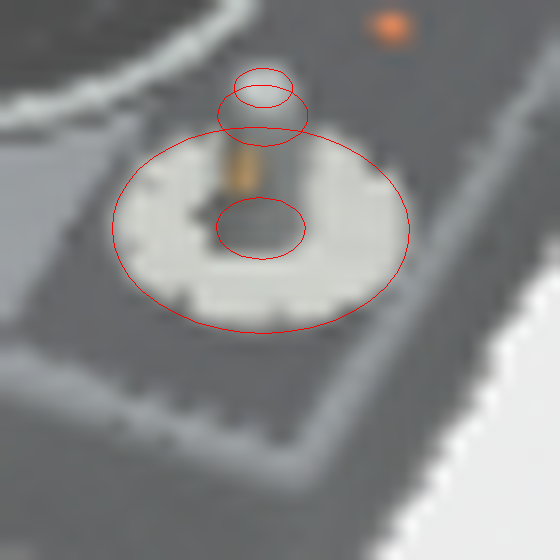

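```bash
python3 -m creep '0.085 0.041 -0.036 0 0 0 -0.16; 0.085 0.082 -0.072 0 0 0 -0.32; 0.085 0.124 -0.108 0 0 0 -0.48; 0.085 0.165 -0.144 0 0 0 -0.64; 0.085 0.206 -0.181 0 0 0 -0.8; 0.085 0.247 -0.217 0 0 0 -0.96; 0.085 0.288 -0.253 0 0 0 -1.12; 0.085 0.33 -0.289 0 0 0 -1.278' 40
```

```text
t: 1.1
tool_pos: [0.4206, -0.2486, 0.239]
ee_rot: [-3.141, -0.0, 1.576]
contact_force: [1.0, -0.7, -0.1]
finger_gap: 0.0851
```

```bash
python3 -m creep '0.085 0.062 0.002 0 0 0 0; 0.085 0.124 0.005 0 0 0 0; 0.085 0.186 0.008 0 0 0 0; 0.085 0.248 0.01 0 0 0 0; 0.085 0.31 0.012 0 0 0 0; 0.085 0.372 0.014 0 0 0 0; 0.085 0.434 0.016 0 0 0 0; 0.085 0.496 0.018 0 0 0 0'; python3 -m creep '0.085 0 0 0 0 0 0'; python3 -c "
from workcell import telemetry
print(telemetry.observe())"
```

```text
t: 2.1
tool_pos: [0.4376, 0.2477, 0.2392]
ee_rot: [3.141, 0.0, 1.571]
contact_force: [0.4, -0.1, 0.1]
finger_gap: 0.0848
t: 2.22
tool_pos: [0.4371, 0.2489, 0.2388]
ee_rot: [-3.14, -0.0, 1.577]
contact_force: [-0.6, 0.1, -0.5]
finger_gap: 0.085
{'t': 2.225, 'joints': array([ 2.91667816e-01, -1.04598959e-01,  1.92759271e+00,  4.62631483e-04,
        1.31967143e+00,  2.85193337e-01]), 'joint_velocities': array([-0.07823408, -0.03121644,  0.0341436 , -0.02665207,  0.0059352 ,
       -0.03011729]), 'effort': array([  1.85946252, -27.61531413, -33.0059123 ,   0.21095191,
        -0.06695637,   0.19002342]), 'tool_pos': array([0.43708026, 0.24890511, 0.23876583]), 'ee_rot': array([-3.14043739e+00, -1.28146894e-04,  1.57715553e+00]), 'contact_force': array([-0.5843208 ,  0.11044063, -0.51140783]), 'wrist_torque': array([-0.04203776,  0.02168481, -0.01207821]), 'finger_gap': 0.08498956991835327}
```

```bash
python3 -m creep '0.085 0.0194 -0.0005 0.04 0 0 0; 0.085 0.0194 -0.0005 0.09 0 0 0; 0.085 0.0194 -0.0005 0.13 0 0 0; 0.085 0.0194 -0.0005 0.15 0 0 0; 0.085 0.0194 -0.0005 0.15 0 0 0.006'; python3 - <<'E'
from workcell import telemetry,camera
import cv2,numpy as np
print(telemetry.observe()['tool_pos'])
for n in("scene","top"):
    c=camera(n); np.savez(f"{n}1.npz",**c)
from h import *
crop("top1",150,230,230,290,8,"pics/g.png");crop("scene1",240,240,340,330,7,"pics/h.png")
E
```

```text
t: 2.85
tool_pos: [0.4362, 0.2636, 0.0874]
ee_rot: [-3.137, 0.002, 1.563]
contact_force: [-0.2, -0.2, 0.1]
finger_gap: 0.0849
[0.4362472  0.2636092  0.08739077]
```

View pics/g.png

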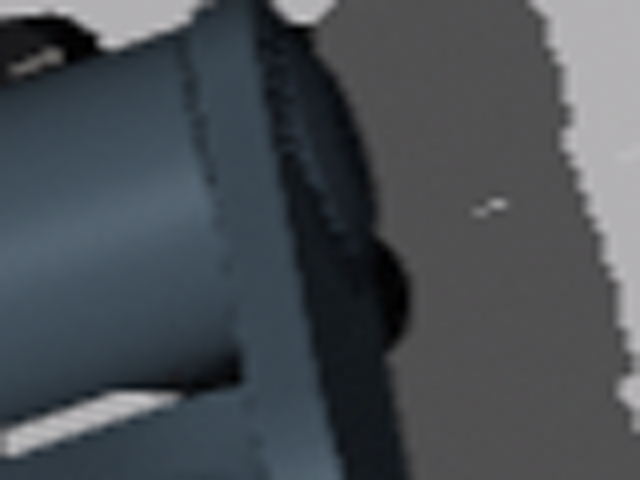

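View pics/h.png

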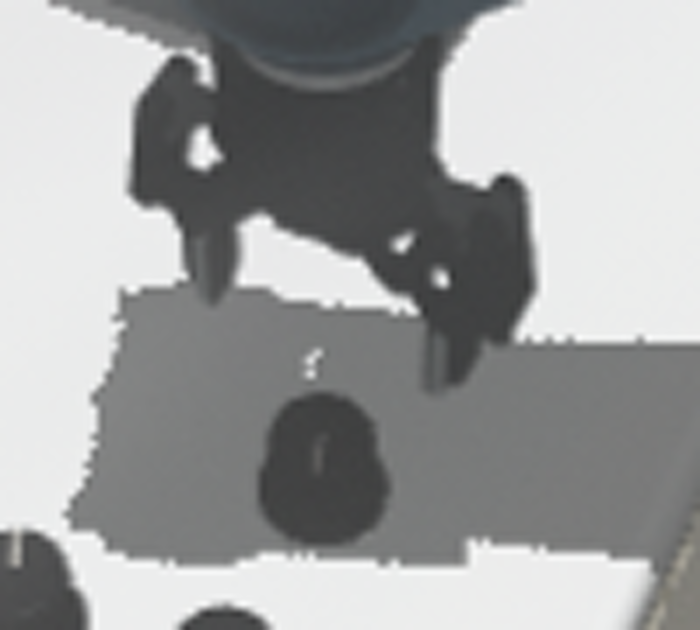

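The scene crop shows the jaws straddling the knob, with fingertips at about (212,300) and (435,390) and the knob between and below. I'll let it settle and read the pose.

```bash
python3 -m creep '0.085 0 0 0 0 0 0;0.085 0 0 0 0 0 0;0.085 0 0 0 0 0 0'; python3 -m creep '0.085 0 0 0 0 0 0'; python3 -c "
from workcell import telemetry
o=telemetry.observe();print(o['tool_pos'],o['ee_rot'],o['joint_velocities'])"
```

```text
t: 3.32
tool_pos: [0.438, 0.2651, 0.0899]
ee_rot: [3.141, -0.0, 1.565]
contact_force: [-0.3, 0.6, -0.6]
finger_gap: 0.0847
t: 3.45
tool_pos: [0.4378, 0.2651, 0.0895]
ee_rot: [3.141, -0.0, 1.565]
contact_force: [-0.6, -0.7, 0.7]
finger_gap: 0.0848
[0.43775103 0.26506428 0.08952376] [ 3.14125155e+00 -1.32255664e-04  1.56481549e+00] [-0.00036155  0.00289021  0.0009736   0.00034183  0.00024112  0.00010566]
```

```bash
python3 -m creep '0.085 0.0032 -0.0014 0.02 0 0 -0.006; 0.085 0.0032 -0.0014 0.045 0 0 -0.006; 0.085 0.0032 -0.0014 0.06 0 0 -0.006; 0.085 0.0032 -0.0014 0.068 0 0 -0.006; 0.085 0.0032 -0.0014 0.0715 0 0 -0.006;0.085 0.0032 -0.0014 0.0715 0 0 -0.006;0.085 0.0032 -0.0014 0.0715 0 0 -0.006;0.085 0.0032 -0.0014 0.0715 0 0 -0.006'; python3 -c "
from workcell import telemetry
o=telemetry.observe();print(o['tool_pos'],o['ee_rot'],o['contact_force'])"
```

```text
t: 4.45
tool_pos: [0.4367, 0.2683, 0.0183]
ee_rot: [3.141, -0.0, 1.571]
contact_force: [-0.5, -0.1, -0.3]
finger_gap: 0.0854
[0.43665389 0.26833034 0.01829369] [ 3.14064500e+00 -3.06062849e-04  1.57081756e+00] [-0.5464876  -0.14134961 -0.30126017]
```

```bash
python3 -m creep '0.05 0 0 0 0 0 0;0.04 0 0 0 0 0 0;0.03 0 0 0 0 0 0;0.03 0 0 0 0 0 0;0.03 0 0 0 0 0 0;0.03 0 0 0 0 0 0' 60;python3 -m creep '0.03 0 0 0 0 0 0;0.03 0 0 0 0 0 0'; python3 - <<'E'
from workcell import telemetry,camera
import numpy as np
o=telemetry.observe();print(o['tool_pos'],o['ee_rot'],o['contact_force'])
for n in("scene","top"):
    c=camera(n); np.savez(f"{n}2.npz",**c)
from h import *
crop("scene2",240,240,340,330,7,"pics/i.png")
E
```

```text
t: 5.2
tool_pos: [0.4367, 0.2684, 0.0182]
ee_rot: [3.141, -0.0, 1.571]
contact_force: [-1.0, 0.1, 5.4]
finger_gap: 0.0389
t: 5.45
tool_pos: [0.4367, 0.2684, 0.0182]
ee_rot: [3.141, -0.0, 1.571]
contact_force: [-0.1, -0.2, 5.1]
finger_gap: 0.0388
[0.43670712 0.26835681 0.01819929] [ 3.14078586e+00 -2.76962584e-04  1.57082110e+00] [-0.06657978 -0.15423728  5.07302435]
```

View pics/i.png

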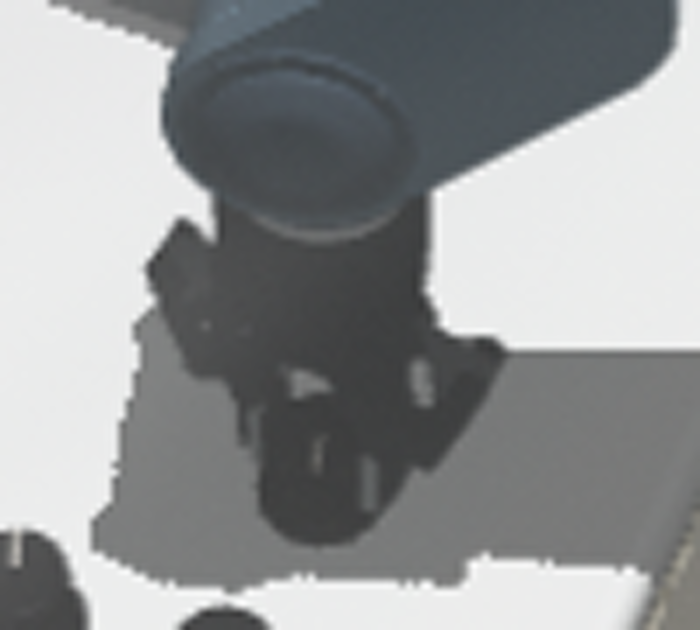

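The jaws have closed on the grip (gap 38.8 mm) and the knob is still upright. Lifting.

```bash
python3 -m creep '0.03 0 0 -0.005 0 0 0;0.03 0 0 -0.02 0 0 0;0.03 0 0 -0.05 0 0 0;0.03 0 0 -0.09 0 0 0;0.03 0 0 -0.13 0 0 0;0.03 0 0 -0.15 0 0 0;0.03 0 0 -0.15 0 0 0;0.03 0 0 -0.15 0 0 0';python3 -m creep '0.03 -0.03 0.01 0 0 0 0;0.03 -0.08 0.03 0 0 0 0;0.03 -0.13 0.05 0 0 0 0;0.03 -0.18 0.07 0 0 0 0;0.03 -0.22 0.08 0 0 0 0;0.03 -0.235 0.081 0 0 0 0;0.03 -0.2375 0.0815 0 0 0 0;0.03 -0.2375 0.0815 0 0 0 0';python3 -m creep '0.03 0 0 0 0 0 0;0.03 0 0 0 0 0 0;0.03 0 0 0 0 0 0'; python3 - <<'E'
from workcell import telemetry,camera
import numpy as np
o=telemetry.observe();print(o['tool_pos'],o['ee_rot'],o['contact_force'])
for n in("scene","top"):
    c=camera(n); np.savez(f"{n}3.npz",**c)
from h import *
crop("scene3",250,160,340,245,7,"pics/j.png");crop("top3",240,195,320,255,8,"pics/k.png")
E
```

```text
t: 6.55
tool_pos: [0.4355, 0.2679, 0.1668]
ee_rot: [-3.14, 0.001, 1.571]
contact_force: [0.7, -0.4, -1.5]
finger_gap: 0.0386
t: 7.55
tool_pos: [0.5172, 0.0317, 0.1672]
ee_rot: [-3.14, -0.001, 1.572]
contact_force: [-0.5, -0.2, -1.6]
finger_gap: 0.0388
t: 7.92
tool_pos: [0.5177, 0.0311, 0.1679]
ee_rot: [3.141, 0.0, 1.572]
contact_force: [-0.2, -0.8, -0.4]
finger_gap: 0.0388
[0.51773979 0.03113867 0.16786057] [3.14148604e+00 1.23295783e-05 1.57155599e+00] [-0.19318071 -0.84311362 -0.35848893]
```

View pics/j.png

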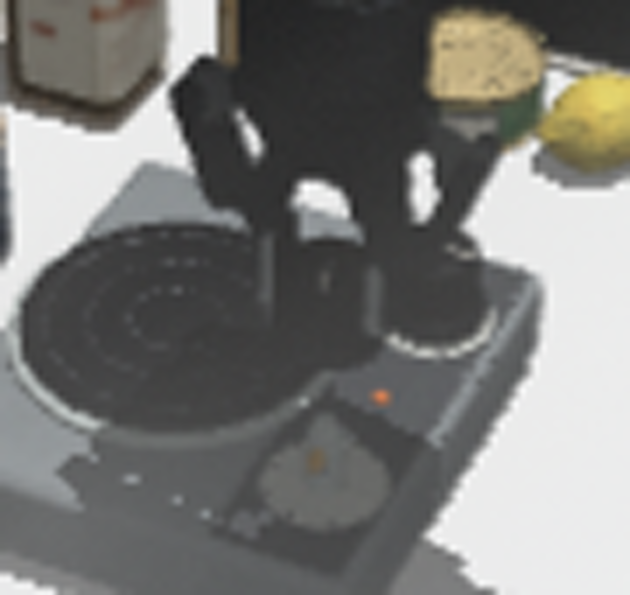

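View pics/k.png

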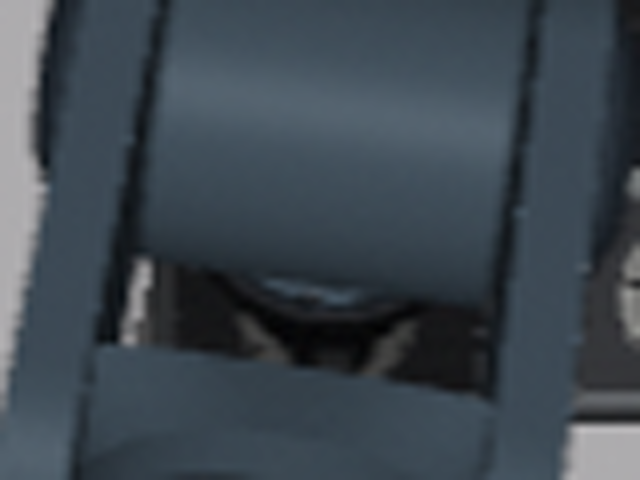

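The scene crop shows the knob upright between the pads (flange bottom near (330,370)) above the spindle. I'll overlay the predicted knob to check alignment, and go down to just above the spindle.

```bash
python3 -m creep '0.03 -0.0005 0.0002 0.01 0 0 0;0.03 -0.0005 0.0002 0.03 0 0 0;0.03 -0.0005 0.0002 0.043 0 0 0;0.03 -0.0005 0.0002 0.046 0 0 0;0.03 -0.0005 0.0002 0.046 0 0 0;0.03 -0.0005 0.0002 0.046 0 0 0;0.03 -0.0005 0.0002 0.046 0 0 0'; python3 - <<'E'
from workcell import telemetry,camera
import numpy as np
o=telemetry.observe();print(o['tool_pos'],o['ee_rot'],o['contact_force'])
c=camera("scene"); np.savez("scene4.npz",**c)
from fit import *
b=(265,185,325,245);k=10
I=cv2.resize(c["frame"][b[1]:b[3],b[0]:b[2],::-1],None,fx=k,fy=k,interpolation=cv2.INTER_CUBIC)
x,y,z=o['tool_pos'];zb=z-.0182
for zz,r in((zb,.0255),(zb+.008,.0255),(zb+.038,.02)):
    q=(proj(c,cyl(x,y,zz,zz,r)[:40])-b[:2]+.5)*k-.5
    cv2.polylines(I,[np.round(q).astype(np.int32)],True,(0,0,255),1)
cv2.imwrite("pics/l.png",I)
E
```

```text
t: 8.9
tool_pos: [0.5184, 0.0301, 0.1224]
ee_rot: [3.14, 0.0, 1.571]
contact_force: [0.0, -0.7, -0.3]
finger_gap: 0.0385
[0.51838671 0.03014261 0.12239564] [3.14044492e+00 1.87532012e-04 1.57082863e+00] [ 0.04513182 -0.67726414 -0.28377892]
```

View pics/l.png

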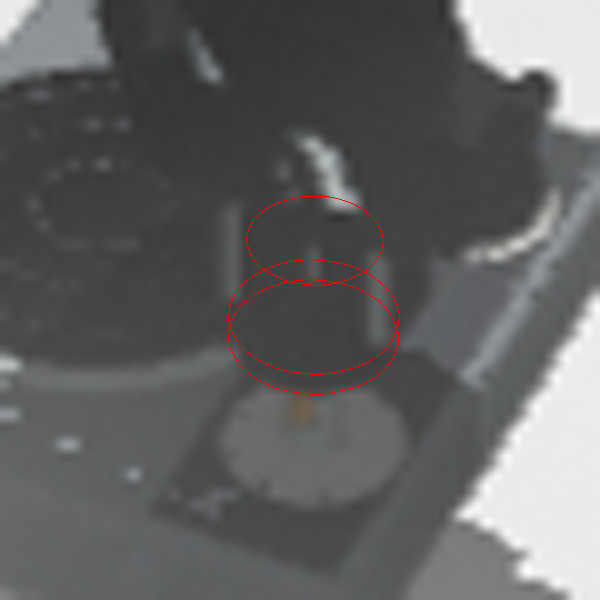

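The predicted outline matches the held knob: the flange bottom is centred at about (314,335) in the crop and the pointer at (315,262). Going down in small steps, watching the forces.

```bash
python3 -m creep '0.03 0 0.0 0.003 0 0 0;0.03 0 0.0 0.006 0 0 0;0.03 0 0.0 0.009 0 0 0;0.03 0 0.0 0.012 0 0 0;0.03 0 0 0.012 0 0 0'; python3 -m creep '0.03 0 0 0.002 0 0 0;0.03 0 0.0 0.004 0 0 0;0.03 0 0.0 0.006 0 0 0;0.03 0 0 0.007 0 0 0;0.03 0 0 0.007 0 0 0'; python3 - <<'E'
from workcell import telemetry
o=telemetry.observe();print(o['tool_pos'],o['ee_rot'],o['contact_force'],o['wrist_torque'])
E
```

```text
t: 9.57
tool_pos: [0.5177, 0.0303, 0.1094]
ee_rot: [-3.141, -0.0, 1.571]
contact_force: [0.2, 0.3, -0.5]
finger_gap: 0.0387
t: 10.2
tool_pos: [0.5179, 0.0302, 0.1027]
ee_rot: [-3.141, -0.0, 1.571]
contact_force: [0.7, -0.4, -0.8]
finger_gap: 0.0391
[0.5179226  0.0302135  0.10268955] [-3.14142758e+00 -3.53735245e-05  1.57076238e+00] [ 0.68960342 -0.35141856 -0.83213062] [-0.00625743 -0.04407947 -0.04456805]
```

No contact force, so the spindle is inside the bore. Next, the catch, 1 mm at a time.

```bash
for i in 1 ; do python3 -m creep '0.03 0 0 0.001 0 0 0;0.03 0 0 0.002 0 0 0;0.03 0 0 0.002 0 0 0'; python3 -m creep '0.03 0 0 0.001 0 0 0;0.03 0 0 0.002 0 0 0;0.03 0 0 0.002 0 0 0'; python3 -m creep '0.03 0 0 0.001 0 0 0;0.03 0 0 0.001 0 0 0'; done
```

```text
t: 10.58
tool_pos: [0.5181, 0.0301, 0.1008]
ee_rot: [3.141, 0.0, 1.571]
contact_force: [1.1, -0.8, -0.6]
finger_gap: 0.0386
t: 10.95
tool_pos: [0.5184, 0.0298, 0.0992]
ee_rot: [3.141, 0.001, 1.571]
contact_force: [1.6, -2.0, 1.6]
finger_gap: 0.0389
t: 11.2
tool_pos: [0.5186, 0.03, 0.0983]
ee_rot: [3.14, 0.001, 1.571]
contact_force: [0.6, -2.3, 4.9]
finger_gap: 0.0388
```

```bash
python3 -m creep '0.03 -0.0003 0 0.001 0 0 0;0.03 -0.0003 0 0.001 0 0 0'; python3 -m creep '0.03 0 0 0.001 0 0 0;0.03 0 0 0.001 0 0 0'
```

```text
t: 11.45
tool_pos: [0.5187, 0.03, 0.0975]
ee_rot: [3.14, -0.0, 1.571]
contact_force: [0.5, -2.6, 5.9]
finger_gap: 0.0388
t: 11.7
tool_pos: [0.5189, 0.0301, 0.0968]
ee_rot: [3.14, -0.001, 1.571]
contact_force: [0.2, -0.4, 6.5]
finger_gap: 0.0384
```

```bash
 python3 -m creep '0.03 0 0 0.001 0 0 0;0.03 0 0 0.001 0 0 0'; python3 -m creep '0.03 0 0 0 0 0 0'
```

```text
t: 11.95
tool_pos: [0.5191, 0.0301, 0.096]
ee_rot: [3.139, -0.0, 1.571]
contact_force: [0.0, -0.8, 8.7]
finger_gap: 0.0387
t: 12.08
tool_pos: [0.519, 0.0301, 0.096]
ee_rot: [3.139, -0.0, 1.571]
contact_force: [0.0, -1.2, 8.5]
finger_gap: 0.0392
```

```bash
 python3 -m creep '0.03 0 0 0.001 0 0 0;0.03 0 0 0.001 0 0 0'; python3 -m creep '0.03 0 -0.0003 0.001 0 0 0;0.03 0 -0.0003 0.001 0 0 0'
```

```text
t: 12.32
tool_pos: [0.5187, 0.0302, 0.0943]
ee_rot: [3.139, -0.001, 1.571]
contact_force: [2.9, -1.1, 2.0]
finger_gap: 0.0386
t: 12.58
tool_pos: [0.5177, 0.0301, 0.0923]
ee_rot: [3.141, -0.0, 1.571]
contact_force: [4.5, -2.5, -2.8]
finger_gap: 0.0387
```

```bash
 python3 -m creep '0.03 0 0 0.001 0 0 0;0.03 0 0 0.001 0 0 0'; python3 -m creep '0.03 0 0 0.001 0 0 0;0.03 0 0 0.001 0 0 0'
```

```text
t: 12.82
tool_pos: [0.5176, 0.03, 0.0917]
ee_rot: [-3.141, -0.0, 1.571]
contact_force: [3.5, -2.0, -0.0]
finger_gap: 0.0389
t: 13.08
tool_pos: [0.5178, 0.0299, 0.0906]
ee_rot: [3.141, -0.0, 1.571]
contact_force: [3.6, -1.3, -1.4]
finger_gap: 0.0387
```

```bash
 python3 -m creep '0.03 0 0 0.001 0 0 0;0.03 0 0 0.002 0 0 0;0.03 0 0 0.002 0 0 0'; python3 -m creep '0.03 0 0 0.001 0 0 0;0.03 0 0 0.002 0 0 0;0.03 0 0 0.002 0 0 0'
```

```text
t: 13.45
tool_pos: [0.5172, 0.0298, 0.0877]
ee_rot: [-3.141, 0.0, 1.571]
contact_force: [6.2, -1.7, -5.2]
finger_gap: 0.039
t: 13.82
tool_pos: [0.5173, 0.0299, 0.0866]
ee_rot: [-3.141, -0.0, 1.571]
contact_force: [2.1, -1.2, -0.6]
finger_gap: 0.0387
```

```bash
 python3 -m creep '0.03 0 0 0.001 0 0 0;0.03 0 0 0.001 0 0 0'; python3 -m creep '0.03 0 0 0.001 0 0 0;0.03 0 0 0.001 0 0 0'
```

```text
t: 14.08
tool_pos: [0.5174, 0.03, 0.0857]
ee_rot: [-3.141, -0.0, 1.571]
contact_force: [1.8, -1.5, -0.1]
finger_gap: 0.039
t: 14.32
tool_pos: [0.5174, 0.03, 0.0846]
ee_rot: [-3.141, -0.0, 1.571]
contact_force: [0.7, -0.6, -0.7]
finger_gap: 0.0388
```

```bash
 python3 -m creep '0.03 0 0 0.001 0 0 0;0.03 0 0 0.001 0 0 0'; python3 -m creep '0.03 0 0 0.001 0 0 0;0.03 0 0 0.001 0 0 0'
```

```text
t: 14.58
tool_pos: [0.5175, 0.03, 0.0838]
ee_rot: [-3.141, -0.0, 1.571]
contact_force: [0.2, -0.2, 0.9]
finger_gap: 0.0389
t: 14.82
tool_pos: [0.5177, 0.03, 0.0832]
ee_rot: [-3.141, -0.0, 1.571]
contact_force: [-2.3, 1.2, 4.6]
finger_gap: 0.0386
```

```bash
 python3 -m creep '0.03 0 0 0.001 0 0 0;0.03 0 0 0.001 0 0 0;0.03 0 0 0.001 0 0 0'; python3 -m creep '0.03 0 0 0.0005 0 0 0;0.03 0 0 0.001 0 0 0;0.03 0 0 0.001 0 0 0'
```

```text
t: 15.2
tool_pos: [0.518, 0.03, 0.0826]
ee_rot: [3.141, -0.0, 1.571]
contact_force: [-2.9, -0.1, 7.8]
finger_gap: 0.0387
t: 15.58
tool_pos: [0.5182, 0.0299, 0.0821]
ee_rot: [3.141, 0.0, 1.571]
contact_force: [-3.3, -0.2, 11.4]
finger_gap: 0.0387
```

```bash
 python3 -m creep '0.03 0 0 0.0005 0 0 0;0.03 0 0 0.001 0 0 0;0.03 0 0 0.001 0 0 0'; python3 -m creep '0.03 0 0 -0.001 0 0 0;0.03 0 0 -0.002 0 0 0;0.03 0 0 -0.003 0 0 0;0.03 0 0 -0.004 0 0 0;0.03 0 0 -0.004 0 0 0';python3 -m creep '0.03 0 0 -0.001 0 0 0;0.03 0 0 -0.001 0 0 0;0.03 0 0 -0.001 0 0 0'
```

```text
t: 15.95
tool_pos: [0.5184, 0.0299, 0.0816]
ee_rot: [3.141, 0.0, 1.571]
contact_force: [-5.3, 0.7, 13.6]
finger_gap: 0.0388
t: 16.58
tool_pos: [0.5177, 0.0299, 0.0837]
ee_rot: [3.141, -0.0, 1.571]
contact_force: [1.8, 1.2, 1.3]
finger_gap: 0.0386
t: 16.95
tool_pos: [0.5174, 0.0299, 0.0845]
ee_rot: [-3.141, 0.0, 1.571]
contact_force: [0.6, -0.3, -0.9]
finger_gap: 0.0388
```

Home contact felt at TCP z ≈ 0.084, as predicted (push peaked at 13.6 N). Now the pull, through the play.

```bash
 python3 -m creep '0.03 0 0 -0.001 0 0 0;0.03 0 0 -0.001 0 0 0'; python3 -m creep '0.03 0 0 -0.001 0 0 0;0.03 0 0 -0.001 0 0 0'
```

```text
t: 17.2
tool_pos: [0.5175, 0.0299, 0.0858]
ee_rot: [-3.141, -0.0, 1.571]
contact_force: [-0.2, -1.1, -1.6]
finger_gap: 0.0387
t: 17.45
tool_pos: [0.5176, 0.03, 0.0868]
ee_rot: [-3.141, -0.0, 1.571]
contact_force: [0.3, -0.4, -1.5]
finger_gap: 0.0388
```

```bash
 python3 -m creep '0.03 0 0 -0.001 0 0 0;0.03 0 0 -0.001 0 0 0'; python3 -m creep '0.03 0 0 -0.001 0 0 0;0.03 0 0 -0.001 0 0 0'
```

```text
t: 17.7
tool_pos: [0.5174, 0.0299, 0.0874]
ee_rot: [-3.141, -0.0, 1.571]
contact_force: [1.6, -1.1, -5.2]
finger_gap: 0.039
t: 17.95
tool_pos: [0.5173, 0.03, 0.0881]
ee_rot: [-3.141, -0.0, 1.571]
contact_force: [3.4, -1.0, -9.4]
finger_gap: 0.0388
```

```bash
 python3 -m creep '0.03 0 0 -0.0002 0 0 0;0.03 0 0 -0.0002 0 0 0;0.03 0 0 -0.0002 0 0 0'; for i in 1 2 3; do python3 -c "
from workcell import telemetry
print(telemetry.observe()['contact_force'])"; done; python3 -m creep '0.03 0 0 0 0 0 0'
```

```text
t: 18.32
tool_pos: [0.5174, 0.03, 0.0885]
ee_rot: [-3.141, -0.0, 1.571]
contact_force: [5.9, 0.0, -14.5]
finger_gap: 0.0389
[  5.85332072   0.01846996 -14.50057915]
[  5.85332072   0.01846996 -14.50057915]
[  5.85332072   0.01846996 -14.50057915]
t: 18.45
tool_pos: [0.5174, 0.0301, 0.0885]
ee_rot: [-3.141, -0.0, 1.571]
contact_force: [5.0, -0.3, -14.9]
finger_gap: 0.0386
```

```bash
 python3 -m creep '0.03 0 0 0.0008 0 0 0'; python3 -m creep '0.03 0 0 0 0 0 0'; python3 -m creep '0.03 0 0 0 0 0 0'
```

```text
t: 18.58
tool_pos: [0.5175, 0.0301, 0.0881]
ee_rot: [-3.141, -0.0, 1.571]
contact_force: [2.5, -0.3, -10.7]
finger_gap: 0.0384
t: 18.7
tool_pos: [0.5175, 0.0301, 0.0882]
ee_rot: [-3.141, -0.0, 1.571]
contact_force: [3.6, 0.7, -11.1]
finger_gap: 0.0394
t: 18.82
tool_pos: [0.5175, 0.0301, 0.0882]
ee_rot: [-3.141, -0.0, 1.571]
contact_force: [2.1, 0.6, -10.8]
finger_gap: 0.0383
```

Steady at about 10–11 N. Holding it.

```bash
 for i in 1 2; do :; done; python3 -m creep '0.03 0 0 0 0 0 0;0.03 0 0 0 0 0 0;0.03 0 0 0 0 0 0;0.03 0 0 0 0 0 0'; python3 -m creep '0.03 0 0 0 0 0 0;0.03 0 0 0 0 0 0;0.03 0 0 0 0 0 0;0.03 0 0 0 0 0 0'; python3 -m creep '0.03 0 0 0 0 0 0;0.03 0 0 0 0 0 0;0.03 0 0 0 0 0 0;0.03 0 0 0 0 0 0'
```

```text
t: 19.32
tool_pos: [0.5174, 0.0298, 0.0881]
ee_rot: [-3.141, 0.0, 1.571]
contact_force: [1.6, 0.5, -10.7]
finger_gap: 0.0388
t: 19.82
tool_pos: [0.5176, 0.0298, 0.0882]
ee_rot: [-3.141, 0.0, 1.571]
contact_force: [1.6, -0.3, -10.5]
finger_gap: 0.039
t: 20.32
tool_pos: [0.5177, 0.03, 0.0882]
ee_rot: [3.142, -0.0, 1.571]
contact_force: [0.3, 1.3, -11.0]
finger_gap: 0.0382
```

The catch held for about 1.8 s. Easing back down to fully home.

```bash
 python3 -m creep '0.03 0 0 0.001 0 0 0;0.03 0 0 0.002 0 0 0;0.03 0 0 0.003 0 0 0;0.03 0 0 0.004 0 0 0;0.03 0 0 0.005 0 0 0;0.03 0 0 0.005 0 0 0;0.03 0 0 0.005 0 0 0'; python3 -m creep '0.03 0 0 0.001 0 0 0;0.03 0 0 0.002 0 0 0;0.03 0 0 0.002 0 0 0;0.03 0 0 0.002 0 0 0'
```

```text
t: 21.2
tool_pos: [0.5183, 0.0298, 0.0837]
ee_rot: [3.14, 0.0, 1.571]
contact_force: [1.4, 0.1, 0.3]
finger_gap: 0.0387
t: 21.7
tool_pos: [0.5184, 0.0298, 0.0824]
ee_rot: [3.14, 0.0, 1.571]
contact_force: [-2.3, -1.3, 8.9]
finger_gap: 0.0387
```

```bash
 python3 -m creep '0.03 0 0 -0.0005 0 0 0;0.03 0 0 -0.001 0 0 0;0.03 0 0 -0.001 0 0 0;0.03 0 0 -0.001 0 0 0'; python3 -m creep '0.045 0 0 0 0 0 0;0.05 0 0 0 0 0 0;0.065 0 0 0 0 0 0;0.065 0 0 0 0 0 0;0.065 0 0 0 0 0 0;0.065 0 0 0 0 0 0' 20
```

```text
t: 22.2
tool_pos: [0.5184, 0.0298, 0.083]
ee_rot: [3.14, 0.0, 1.571]
contact_force: [-0.9, 0.1, 5.6]
finger_gap: 0.0387
t: 22.95
tool_pos: [0.5177, 0.0299, 0.0822]
ee_rot: [-3.142, -0.0, 1.571]
contact_force: [-0.2, 0.3, 0.0]
finger_gap: 0.065
```

Released. Raising straight up, backing away slightly, then looking.

```bash
 python3 -m creep '0.065 0 0 -0.01 0 0 0;0.065 0 0 -0.03 0 0 0;0.065 0 0 -0.06 0 0 0;0.065 0 0 -0.11 0 0 0;0.065 0 0 -0.16 0 0 0;0.065 0 0 -0.18 0 0 0;0.065 0 0 -0.18 0 0 0'; python3 -m creep '0.065 -0.05 -0.01 0 0 0 0;0.065 -0.11 -0.02 0 0 0 0;0.065 -0.17 -0.03 0 0 0 0;0.065 -0.23 -0.04 0 0 0 0;0.065 -0.28 -0.05 0 0 0 0;0.065 -0.3 -0.05 0 0 0 0;0.065 -0.3 -0.05 0 0 0 0;0.065 -0.3 -0.05 0 0 0 0'; python3 - <<'E'
from workcell import telemetry,camera
import numpy as np
o=telemetry.observe();print(o['t'],o['tool_pos'],o['contact_force'])
for n in("scene","top"):
    c=camera(n); np.savez(f"{n}5.npz",**c); cv=__import__("cv2"); cv.imwrite(f"pics/{n}5.png",c["frame"][:,:,::-1])
from fit import *
crop("scene5",230,180,340,250,7,"pics/m.png")
for n in("top","scene"):
  for t in("0","5"):
    P=cloud(load(n+t)).reshape(-1,3)
    for x,y in((.518,.0306),(.518,-.0934)):
        q=P[np.hypot(P[:,0]-x,P[:,1]-y)<.016]; q=q[q[:,2]>.09]
        print(n,t,x,y,len(q),np.median(q[:,2]) if len(q) else None)
    # other objects diff
  d=np.abs(load(n+"5")["range_z"]-load(n+"0")["range_z"])>.008
  P=cloud(load(n+"5"))[d]; P=P[(P[:,0]>.3)&(P[:,0]<.85)&(abs(P[:,1])<.7)&(P[:,2]<.15)&(P[:,2]>-.02)]
  H,xe,ye=np.histogram2d(P[:,0],P[:,1],bins=[np.arange(.3,.86,.05),np.arange(-.7,.71,.05)])
  print([(round(xe[i],2),round(ye[j],2),int(H[i,j])) for i,j in np.argwhere(H>12)])
E
```

```text
t: 23.82
tool_pos: [0.5188, 0.0298, 0.2649]
ee_rot: [3.136, 0.001, 1.571]
contact_force: [-0.2, 0.1, -1.2]
finger_gap: 0.0652
t: 24.82
tool_pos: [0.4679, -0.2686, 0.2615]
ee_rot: [-3.141, -0.001, 1.572]
contact_force: [0.2, 0.2, 0.3]
finger_gap: 0.0649
24.825 [ 0.46786093 -0.26859684  0.26154024] [0.23280023 0.20906036 0.26695587]
top 0 0.518 0.0306 33 0.09662660901093348
top 0 0.518 -0.0934 126 0.10482120692606332
top 5 0.518 0.0306 130 0.10522603851467438
top 5 0.518 -0.0934 127 0.10505543931911936
[(np.float64(0.4), np.float64(0.25), 188), (np.float64(0.45), np.float64(0.0), 36), (np.float64(0.45), np.float64(0.25), 51), (np.float64(0.5), np.float64(0.0), 229), (np.float64(0.7), np.float64(-0.6), 15)]
scene 0 0.518 0.0306 20 0.09521756819365045
scene 0 0.518 -0.0934 46 0.1044542971750323
scene 5 0.518 0.0306 62 0.10368292283606895
scene 5 0.518 -0.0934 47 0.10432858839035757
[(np.float64(0.3), np.float64(-0.7), 65), (np.float64(0.3), np.float64(-0.65), 77), (np.float64(0.3), np.float64(-0.6), 71), (np.float64(0.3), np.float64(-0.55), 72), (np.float64(0.3), np.float64(-0.5), 78), (
[... 1133 characters left out ...]
4(0.6), np.float64(-0.7), 13), (np.float64(0.6), np.float64(-0.65), 17), (np.float64(0.6), np.float64(-0.6), 13), (np.float64(0.6), np.float64(-0.5), 13), (np.float64(0.6), np.float64(-0.3), 13), (np.float64(0.65), np.float64(-0.65), 13), (np.float64(0.65), np.float64(-0.6), 15), (np.float64(0.65), np.float64(-0.3), 37), (np.float64(0.7), np.float64(-0.7), 14), (np.float64(0.7), np.float64(-0.65), 14), (np.float64(0.7), np.float64(-0.3), 14), (np.float64(0.75), np.float64(-0.65), 15), (np.float64(0.75), np.float64(-0.25), 27), (np.float64(0.75), np.float64(-0.1), 29), (np.float64(0.8), np.float64(-0.65), 19), (np.float64(0.8), np.float64(-0.55), 14), (np.float64(0.8), np.float64(-0.25), 25)]
```

View pics/m.png

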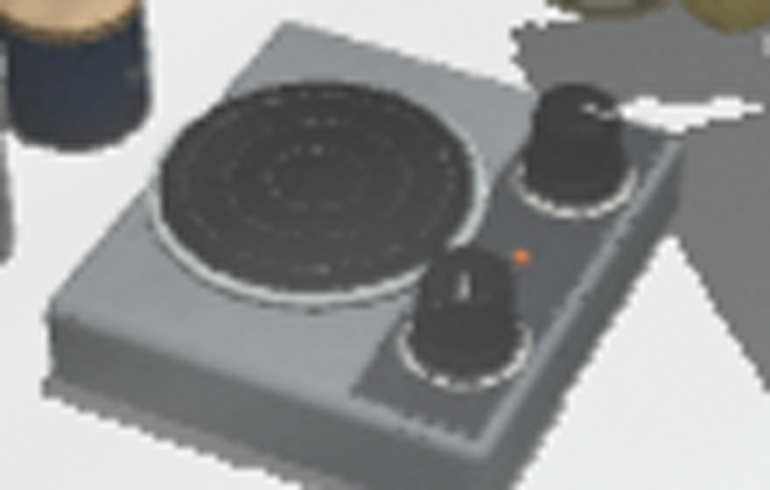

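View pics/top5.png

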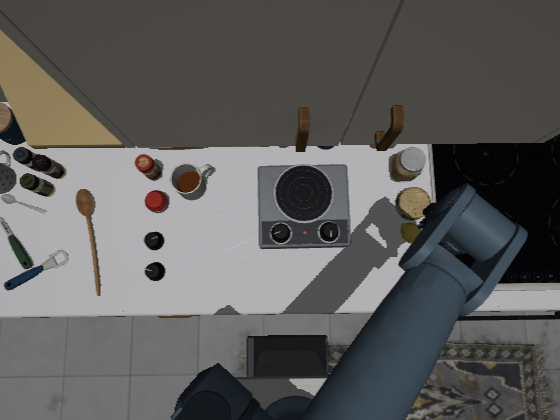

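The knob sits upright at (463,310) in the scene crop. Its top is at 0.105 m (top camera) and 0.104 m (scene camera), level with the fitted one. In the top view the other two knobs, the mug, timer, jars and tin are unmoved, and the arm is clear. Handing in.

```bash
python3 -m creep '0.065 0 0 0 0 0 0;0.065 0 0 0 0 0 0'; python3 -c "
from workcell import ticket
print(ticket.close_job())"
```

```text
t: 25.18
tool_pos: [0.4679, -0.2695, 0.2623]
ee_rot: [3.141, 0.0, 1.572]
contact_force: [0.6, 0.8, 0.9]
finger_gap: 0.0648
the job is handed in; nothing more can be done
None
```

The knob is fitted fully home on the bare spindle and the catch held under the tug. I handed the job in at about 25 s of the 69 s allowed.

- **Pushing on:** I took the loose knob farthest to the robot's right. Contact with the catch built to a highest reading of about 9 N, then it snapped over. I pressed on to the end stop at up to about 14 N, against the 25 N limit.
- **Tug:** I held a steady pull of about 10.5–11 N (about 0.6 N of that is the knob's weight) for about 1.8 s. Just before that the pull overshot to 14.9 N for a moment. That is very close to the 15 N limit, and I only see the force between steps, so a brief peak just over it can't be ruled out.
- **Release:** I pressed the knob back to the same end-stop height as before, so it had not slipped in the jaws, then eased off and let go.
- **Last checks:** Both cameras put the knob's top within 1 mm of the already fitted knob (105 and 104 mm above the worktop). The items visible around it had not moved. The lemon was partly hidden by the arm in the last top view, so I could not check it fully there.

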